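# Lay a carton down and seat it against a sprung end stop

### The job

Tip the tall pink carton that stands alone in front of the sprung end stop over towards the stop, by pushing it high on its side, so that it lies on its broad face with its lid end (the top as it stands) facing the rubber plate. Then slide it along the table, press it firmly but gently home against the sprung plate without crushing it, and leave it lying there, square to the plate and resting against it, with the plate wholly on the carton's end. Leave everything else where it is.

Things in the scene. Friction and masses are not known exactly. Their poses are not given: they have to be found in the camera images.
- carton: pink carton, full and closed, standing on end: 116 (its x) x 148 (its y) x 274 (its z) mm, 0.4 to 0.65 kg, too wide to grip. Origin: centre of its base; z runs from base to lid. Its +x face (148 wide) looks towards the stop within 6 degrees and is the one it must lie on. It drags on the table with 1 to 5 N, not known beforehand, which the hand feels too.
- carton_lid (a point): centre of the carton's lid, 274 mm from its origin along its z. More than 25 N from the hand dents the carton; more than 15 N between it and the stop crushes it.
- stop: grey end stop, screwed to the table: base 150 (its x) x 120 x 10 mm, on it an aluminium carriage (112 mm high with its black knob) that carries an upright rubber-faced steel plate, 70 mm wide (its y), from 12 to 96 mm above the table, facing the stop's -x, where the carton stands. Origin: on the table, in the middle of the plate's width, 55 mm behind point stop_face
- stop_face (a point): NOMINAL centre of the plate's rubber face, fixed to the base. The carriage was clamped up to 10 mm nearer or farther, so the real face must be found by feel. Spring behind it: 2.5 N/mm, no preload, 12 mm travel. The carton is home once pressed on it with 6 to 15 N (aim at 9 to 10) for a third of a second; let go slowly, it stays against it. Carton starts 400 to 450 mm before it.
- tally_counter: white hand tally counter lying on its back, 69x48x20 mm; bystander, origin at the centre of its underside
- glue_stick: yellow glue stick with white cap, standing, 28x28x94 mm; bystander, origin at the centre of its underside
- stamp: wooden hand stamp, standing, 22x46x73 mm; bystander, origin at the centre of its underside
- ink_pad: black and teal ink pad, closed, 62x94x18 mm; bystander, origin at the centre of its underside
- stapler: red and black stapler, 139x34x52 mm; bystander, origin at the centre of its underside
Mind the look-alikes: they are no part of the job. Leave any green look-alike of the stop alone.

How it is judged:
By the outcome, as a careful person would: the job done as asked, in the order asked, and still so for the second after the job is handed in, with the robot touching nothing.
It also fails if it takes over 53 s, if anything falls off the work surface, if the arm or the gripper's body presses on something with over 40 N, if the wrist force passes 120 N, or if a joint passes its speed limit or range.

### The arm

A 6-joint arm with a two-finger parallel gripper is mounted at the origin on the work surface; the furniture and walls round the work are solid. World frame = base frame: x ahead of the robot, y to its left, z up, the work surface at z = 0. Lengths are in m, angles in rad, forces in N, time in s.
With the tool pointing down it reaches from about 0.2 to 0.875 m from the base axis. Payload 3.4 kg.
Tool frame: the origin (TCP) lies between the finger pads; the fingertips stand 25 mm ahead of it and the grasp point (between the pads) lies 6 mm ahead of it (r.nose_length is the z of the fingertips in the tool frame, in m); z points along the fingers, y is the line along which they close (so a half turn about z gives the same grasp; the last joint's range is limited). The gripper opens to 94 mm and grips with 3 to 60 N. Pads are 16 mm wide; open, the fingers measure 119 mm over their backs; the gripper's body (75 mm by 177 mm) begins 78 mm behind the grasp point.
Start: joints at [1.083, 0.276, 1.505, -0, 1.361, -0.121], TCP at [0.206, 0.537, 0.23] pointing down, gripper open.
Joint ranges: [-2.89, 2.89], [-0.75, 2.08], [0.22, 2.7], [-1.18, 4.32], [0.11, 2.71], [-2.7, 2.7]. Speed limits (rad/s): [2.57, 2.57, 3.14, 3.14, 3.14, 3.14].

### API

Orientations are given as a unit quaternion [w, x, y, z].
In Python, from plant import r, gripper_to, inverse_kinematics, vision, models, telemetry gives the robot as it stands. Calls block until the motion is done:
- r.move_to(position, orientation): joint-space move of the TCP to a pose.
- r.move_l(position, rot=None, vel=0.15, guard=None): straight line of the TCP; rot=None keeps the orientation; vel is the mean speed in m/s. With guard (N) it stops when the force on the tool has changed by that much, and returns True; else False.
- r.movej(angles): joint-space move.
- gripper_to(opening, f_grip=None): finger opening in m; f_grip is the grip in N (None keeps the last); returns when the fingers have stopped.
- r.hold(seconds).
- inverse_kinematics(position, orientation): joint angles nearest the present ones, or None.
- vision.snapshot(name): name is "side" or "top"; returns the picture (400x640x3 uint8, red, green, blue); there is no depth.
- vision.get_calibration(name): a dict with "fx", "fy", "cx", "cy" (pixels), "D" ([k1, k2, p1, p2, k3] as OpenCV has them; the pictures are not rectified), "position" and "orientation" of the camera in the world. Camera axes: x right, y down, z forward; pixel columns grow to the right and rows downward; lengths in m; the calibration is good to about 2 mm. A picture is of the moment at which its call begins. get_calibration takes no time and is no camera call.
A pose or a line that the arm cannot do raises r.PlanningError and nothing moves.
- r.sign_off(): hands the job in; it is judged then, once.
Trained networks look in the newest picture that a camera, given by its name, has taken for a name from the list of things; names that differ only in an ending like _2 or _b are one class to them, and where a whole thing is asked for, a point or a joint stands for the part that bears it (a point fixed in the world has none). Each returns a list of dicts, best first, with "score" (0 to 1); they miss things now and then, are a little off and sometimes report something else, mostly with a low value. They report only what shows in the picture. A call takes as long as a camera call. They do not tell look-alikes from the thing itself.
- models.boxes_of(thing, camera): "at" ([x, y, z] in m, in world coordinates, good to about 4 mm: the middle of the surface that is visible of it).
- models.regions_of(thing, camera): "pixels" (400x640 bool, what is visible of it).
- models.mark_of(thing, camera): "at" ([x, y, z] in m, in world coordinates, good to about 4 mm: a listed point, or the origin of a listed thing).
Readings, each from a call of its own:
- telemetry.current_t(): time.
- telemetry.current_joints(): joint angles.
- telemetry.current_dq(): joint speeds.
- telemetry.current_joint_efforts(): joint torques, N m.
- telemetry.current_ee_pos(): TCP position.
- telemetry.current_tool_rot(): TCP orientation.
- telemetry.current_wrist_force(): force on the tool from outside, world axes, zero at the start.
- telemetry.current_torque(): the same for the moment, N m.
- telemetry.current_opening(): finger opening in m.
- telemetry.current_finger_force(): force on a finger pad.
Only numpy, scipy, OpenCV 4.12 (cv2) and the standard library are available. Lean on these libraries where they do the work, as an engineer would, in place of code of your own. Each camera call takes 0.05 s, during which the arm holds its last target. There are 200 camera calls.

## Working session

There is one attempt and no reset: what is moved stays moved. The work goes in short steps, each a Python script; the robot and the scene stay as the last script left them, time stands still between calls to the robot, and variables do not carry over. Pictures are saved under pics/ and viewed, at most 10 in all, crops included, and the job is handed in when it is done.

```bash
ls; mkdir -p pics; python3 - <<'E'
from plant import r, vision, models, telemetry
import cv2, numpy as np
ims=[]
for c in ("top","side"):
    im=vision.snapshot(c); cv2.imwrite(f"pics/{c}0.png",im[...,::-1])
    k=vision.get_calibration(c); print(c,k)
    for t in ("carton","stop","carton_lid","stop_face"):
        for m in ("mark_of","boxes_of"):
            if m=="boxes_of" and t in("carton_lid","stop_face"):continue
            print(c,t,m,[(np.round(d["at"],3).tolist(),round(d["score"],2)) for d in getattr(models,m)(t,c)])
for t in ("tally_counter","glue_stick","stamp","ink_pad","stapler"):
    print(t,[(np.round(d["at"],3).tolist(),round(d["score"],2)) for d in models.mark_of(t,"top")])
print(telemetry.current_t(),telemetry.current_tool_rot(),r.nose_length)
E
```

```text
pics
top {'fx': 518.7383842295475, 'fy': 518.7383842295475, 'cx': 316.35157483429794, 'cy': 192.39631872240034, 'D': array([-0.01562412,  0.        ,  0.        ,  0.        ,  0.        ]), 'position': array([-0.13660841, -0.03154165,  1.96069436]), 'orientation': array([-0.14412447,  0.7617827 , -0.62113538,  0.11448183])}
top carton mark_of [([0.51, 0.212, -0.001], 0.96)]
top carton boxes_of [([0.47, 0.207, 0.273], 0.72), ([0.546, -0.288, 0.044], 0.48)]
top stop mark_of [([0.558, -0.261, 0.002], 0.85), ([0.285, 0.251, -0.001], 0.6)]
top stop boxes_of [([0.798, 0.065, 0.068], 0.67), ([0.287, 0.21, 0.036], 0.57), ([0.541, 0.515, 0.045], 0.25)]
top carton_lid mark_of []
top stop_face mark_of [([0.256, 0.303, 0.056], 0.76), ([0.551, -0.208, 0.057], 0.61)]
side {'fx': 506.4571108288668, 'fy': 506.4571108288668, 'cx': 321.862507071435, 'cy': 200.61523113385553, 'D': array([-0.00895043,  0.        ,  0.        ,  0.        ,  0.        ]), 'position': array([ 0.22520746, -1.05869302,  1.02177051]), 'orientation': array([-0.46653665,  0.87664527, -0.09936534,  0.06295355])}
side carton mark_of [([0.506, 0.211, 0.004], 0.76)]
side carton boxes_of [([0.768, 0.001, 0.02], 0.71), ([0.496, 0.157, 0.18], 0.55)]
side stop mark_of [([0.28, 0.252, 0.002], 0.78), ([0.556, -0.262, 0.004], 0.67)]
side stop boxes_of [([0.283, 0.201, 0.044], 0.95), ([0.55, -0.317, 0.046], 0.67)]
side carton_lid mark_of [([0.503, 0.214, 0.27], 0.76)]
side stop_face mark_of [([0.554, -0.204, 0.054], 0.87), ([0.257, 0.301, 0.053], 0.79)]
tally_counter [([0.392, -0.251, 0.001], 0.61)]
glue_stick [([0.808, 0.069, -0.002], 0.53)]
stamp [([0.772, 0.007, -0.001], 0.66)]
ink_pad [([0.79, -0.11, -0.003], 0.6)]
stapler [([0.548, 0.517, -0.002], 0.51)]
0.95 [2.89094108e-05 1.82369994e-01 9.83229974e-01 5.30114090e-05] 0.025
```

View pics/top0.png

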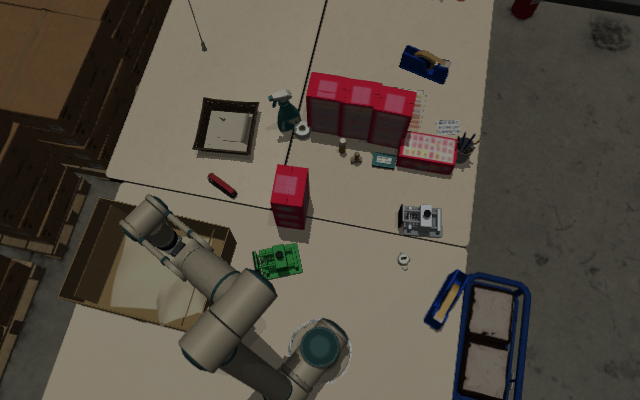

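View pics/side0.png

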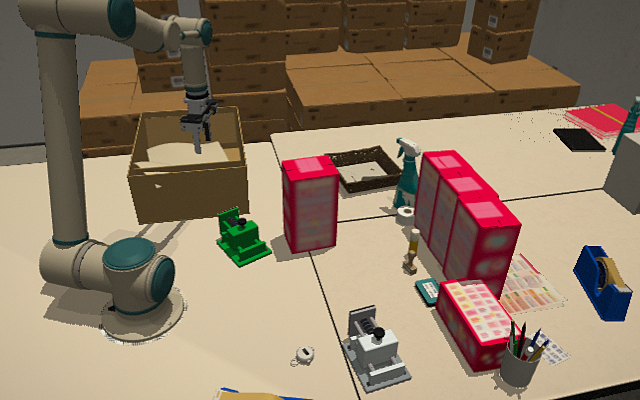

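The carton standing alone is at about (290,197) in the top view and (310,203) in the side view. The grey stop is at (420,220) and (378,347), and the green look-alike next to the carton can be ignored. Next I need accurate yaws.

```bash
cat > h.py <<'E'
from plant import r, gripper_to, inverse_kinematics, vision, models, telemetry
import cv2, numpy as np
from scipy.spatial.transform import Rotation as R
from scipy.optimize import minimize
def cam(c):
    k=vision.get_calibration(c); q=k["orientation"]
    M=R.from_quat([q[1],q[2],q[3],q[0]]).as_matrix().T
    return np.array([[k["fx"],0,k["cx"]],[0,k["fy"],k["cy"]],[0,0,1.]]),np.array(k["D"]),M,np.array(k["position"])
def project(P,c):
    K,D,M,p=cam(c); return cv2.projectPoints(np.asarray(P,float),cv2.Rodrigues(M)[0],-M@p,K,D)[0][:,0]
def plane(uv,c,z):
    K,D,M,p=cam(c); u=cv2.undistortPoints(np.array(uv,float).reshape(-1,1,2),K,D)[:,0]
    d=np.c_[u,np.ones(len(u))]@M; return p+d*((z-p[2])/d[:,2])[:,None]
def box(x,y,yaw,lx,ly,lz):
    c,s=np.cos(yaw),np.sin(yaw)
    return np.array([[x+c*a-s*b,y+s*a+c*b,z] for a in(-lx/2,lx/2) for b in(-ly/2,ly/2) for z in(0,lz)])
def fitbox(masks,x0,dims):
    S=4
    big={c:cv2.resize(m.astype(np.uint8),None,fx=S,fy=S,interpolation=cv2.INTER_NEAREST) for c,m in masks.items()}
    def cost(v):
        e=0
        for c,m in big.items():
            h=cv2.convexHull(((project(box(*v,*dims),c)+.5)*S).astype(np.float32)).astype(np.int32)
            z=np.zeros_like(m); cv2.fillConvexPoly(z,h,1); e+=1-(z&m).sum()/(z|m).sum()
        return e
    x0=np.array(x0)
    s=minimize(cost,x0,method="Nelder-Mead",options=dict(initial_simplex=[x0,x0+[.02,0,0],x0+[0,.02,0],x0+[0,0,.12]],xatol=1e-4,fatol=1e-5))
    return s.x,s.fun
E
python3 - <<'E'
from h import *
top=vision.snapshot("top"); side=vision.snapshot("side")
im={"top":top,"side":side}; masks={}
for c in im:
    for d in models.regions_of("carton",c):
        v,u=np.nonzero(d["pixels"]); print(c,round(d["score"],2),u.mean().round(),v.mean().round(),d["pixels"].sum())
        if np.hypot(*(np.array([u.mean(),v.mean()])-{"top":(290,197),"side":(310,203)}[c]))<15 and c not in masks: masks[c]=d["pixels"]
if masks:
  for y0 in (-1.57,-1.45,-1.69): print(fitbox(masks,(.505,.212,y0),(.116,.148,.274)))
  for c in masks: print(c,fitbox({c:masks[c]},(.505,.212,-1.57),(.116,.148,.274)))
a=cv2.resize(top[195:245,385:455],None,fx=8,fy=8,interpolation=cv2.INTER_CUBIC)
b=cv2.resize(side[295:400,335:420],None,fx=5,fy=5,interpolation=cv2.INTER_CUBIC)
cv2.imwrite("pics/stopt.png",a[...,::-1]);cv2.imwrite("pics/stops.png",b[...,::-1])
print(a.shape,b.shape)
E
```

```text
side 0.61 309.0 203.0 4999
(array([ 0.50295675,  0.2093809 , -1.53958357]), np.float64(0.02524671254009847))
(array([ 0.50363114,  0.21248631, -1.53631058]), np.float64(0.02671727684584302))
(array([ 0.5033448 ,  0.20835224, -1.548239  ]), np.float64(0.025428812791537636))
side (array([ 0.50295675,  0.2093809 , -1.53958357]), np.float64(0.02524671254009847))
(400, 560, 3) (525, 425, 3)
```

View pics/stopt.png

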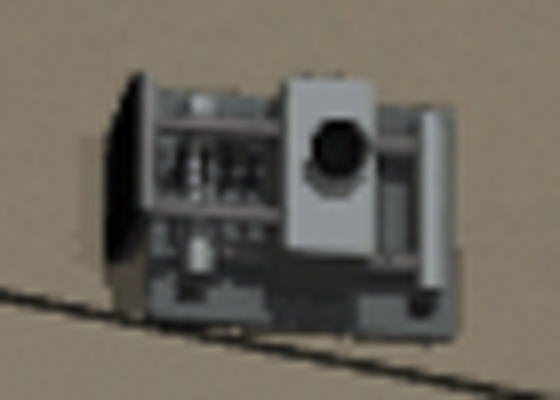

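View pics/stops.png

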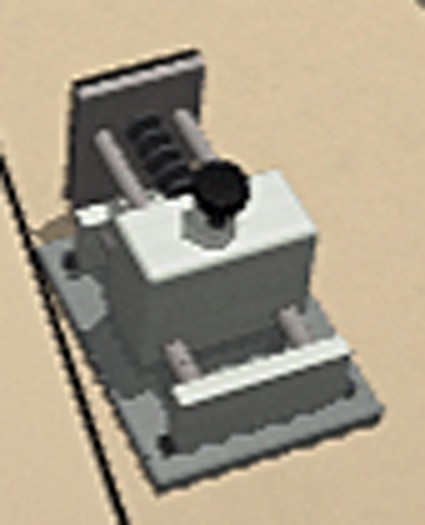

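The crops show the grey stop's plate facing the carton: its top edge runs from (77,88) to (200,52) in the side crop and from (143,75) to (150,208) in the top crop. The base corners are at (40,246), (155,483) and (382,408) in the side crop, and its lower-left edge runs from (150,320) to (455,340) in the top crop.

```bash
python3 - <<'E'
from h import *
S=lambda l:[(335+x/5-.4,295+y/5-.4) for x,y in l]
T=lambda l:[(385+x/8-.44,195+y/8-.44) for x,y in l]
ang=lambda a,b:np.degrees(np.arctan2(b[1]-a[1],b[0]-a[0]))
b=plane(S([(40,246),(155,483),(382,408)]),"side",.01); print(b.round(4),"x dir",ang(b[0],b[1]),"y dir-90",ang(b[1],b[2])-90, np.linalg.norm(np.diff(b,axis=0),axis=1))
p=plane(S([(74,90),(201,52)]),"side",.096);print(p.round(4),ang(p[0],p[1])-90,np.linalg.norm(p[1]-p[0]))
b=plane(T([(150,320),(455,340),(455,108)]),"top",.01);print(b.round(4),"x",ang(b[0],b[1]),ang(b[1],b[2])-90,np.linalg.norm(np.diff(b,axis=0),axis=1))
p=plane(T([(150,208),(143,75)]),"top",.096);print(p.round(4),ang(p[0],p[1])-90,np.linalg.norm(p[1]-p[0]))
# carton top rect in top view by colour for a second fit
im=vision.snapshot("top"); hsv=cv2.cvtColor(im,cv2.COLOR_RGB2HSV)
m=((hsv[...,0]>160)|(hsv[...,0]<6))&(hsv[...,1]>90)&(hsv[...,2]>40); 
n,l=cv2.connectedComponents(m.astype(np.uint8)); L=l[210,290]; mt=l==L
im=vision.snapshot("side"); hsv=cv2.cvtColor(im,cv2.COLOR_RGB2HSV); m=((hsv[...,0]>160)|(hsv[...,0]<6))&(hsv[...,1]>60)&(hsv[...,2]>40)
n,l=cv2.connectedComponents(m.astype(np.uint8)); ms=l==l[165,290]
ms=cv2.morphologyEx(ms.astype(np.uint8),cv2.MORPH_CLOSE,np.ones((15,15)))>0; mt=cv2.morphologyEx(mt.astype(np.uint8),cv2.MORPH_CLOSE,np.ones((15,15)))>0
print(mt.sum(),ms.sum())
for M in ({"top":mt},{"side":ms},{"top":mt,"side":ms}): print(list(M),fitbox(M,(.503,.21,-1.55),(.116,.148,.274)))
E
```

```text
[[ 0.4942 -0.2378  0.01  ]
 [ 0.5092 -0.3828  0.01  ]
 [ 0.627  -0.3675  0.01  ]] x dir -84.08503307481914 y dir-90 -82.58876436393582 [0.14571765 0.11883154]
[[ 0.5137 -0.2171  0.096 ]
 [ 0.5834 -0.2061  0.096 ]] -81.03362595527298 0.07057572997144299
[[ 0.498  -0.2385  0.01  ]
 [ 0.5177 -0.3857  0.01  ]
 [ 0.6373 -0.3717  0.01  ]] x -82.36207533178919 -83.29788324792506 [0.14858277 0.12043631]
[[ 0.5245 -0.2215  0.096 ]
 [ 0.59   -0.2087  0.096 ]] -78.92847791679051 0.06674973254360372
251818 4995
['top'] (array([-0.24942589,  0.89494315, -0.78985638]), np.float64(0.9839080208722173))
['side'] (array([ 0.50509467,  0.21019324, -1.56197029]), np.float64(0.023361844369070406))
['top', 'side'] (array([ 0.50499902,  0.20944803, -1.5485868 ]), np.float64(1.0186551097006928))
```

```bash
cat >> h.py <<'E'
def tool(yaw):  # tool down, fingers closing across push direction yaw
    c=[]
    for s in (1,-1):
        y=s*np.array([-np.sin(yaw),np.cos(yaw),0]); z=np.array([0,0,-1.]); x=np.cross(y,z)
        q=R.from_matrix(np.c_[x,y,z]).as_quat(); c.append(np.array([q[3],q[0],q[1],q[2]]))
    return c
def st(): print("t",round(telemetry.current_t(),2),"p",np.round(telemetry.current_ee_pos(),4),"F",np.round(telemetry.current_wrist_force(),2),flush=True)
E
python3 - <<'E'
from h import *
yaw=np.radians(-88.5); d=np.array([np.cos(yaw),np.sin(yaw),0])
c=np.array([.505,.21,.272])
start=c-d*(.058+.008+.03)
best=None
for q in tool(yaw):
    for p in (start,):
        j=inverse_kinematics(p,q); print(None if j is None else np.round(j,2))
        if j is not None and (best is None or abs(j[5])<abs(best[0])): best=(j[5],q)
q=best[1]
st()
p=telemetry.current_ee_pos(); r.move_l([p[0],p[1],.33],vel=.25)
r.move_to(start,q); st()
f0=np.array(telemetry.current_wrist_force())
hit=r.move_l(start+d*.06,vel=.03,guard=1.2); print(hit); st()
p0=np.array(telemetry.current_ee_pos())
for i in (1,2):
    print(r.move_l(p0+d*.02*i,vel=.04,guard=15)); st()
im=vision.snapshot("side"); cv2.imwrite("pics/tilt.png",im[60:360,200:600,::-1])
E
```

```text
[ 0.43  0.28  1.4  -0.    1.46  0.4 ]
None
t 1.25 p [0.2062 0.5368 0.2305] F [-0.38 -0.   -0.29]
t 3.22 p [0.5018 0.3068 0.272 ] F [-0.28  0.51 -0.17]
True
t 4.23 p [0.5032 0.2804 0.2718] F [0.04 0.67 0.37]
False
t 4.89 p [0.5036 0.2601 0.2715] F [0.41 0.25 0.2 ]
False
t 5.54 p [0.5042 0.2402 0.2717] F [-0.56  0.46 -0.54]
```

View pics/tilt.png

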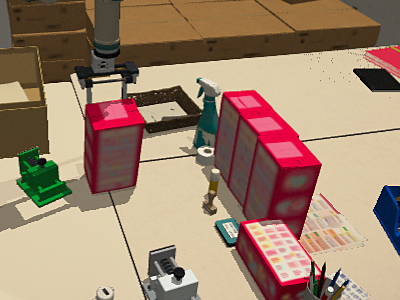

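The carton still looks upright at about (115,145) in the crop, with the fingers behind it. I'll check numerically whether it has shifted or tilted.

```bash
python3 - <<'E'
from h import *
for c in ("side","top"):
    vision.snapshot(c)
    for t in ("carton","carton_lid"): print(c,t,[(np.round(d["at"],3).tolist(),round(d["score"],2)) for d in models.mark_of(t,c)])
a=cv2.imread("pics/side0.png"); b=vision.snapshot("side")[...,::-1]
v=np.hstack([cv2.resize(x[140:270,265:355],None,fx=4,fy=4,interpolation=cv2.INTER_CUBIC) for x in (a,b)])
cv2.imwrite("pics/cmp.png",v); print(v.shape)
F=[]
for i in range(20): r.hold(.02); F.append(telemetry.current_wrist_force())
print(np.mean(F,0),np.std(F,0))
E
```

```text
side carton []
side carton_lid [([0.513, 0.168, 0.279], 0.67)]
top carton [([0.508, 0.211, 0.01], 0.69)]
top carton_lid [([0.513, 0.167, 0.279], 0.78)]
(520, 720, 3)
[-0.05667201  0.88110939 -0.38671867] [0.53294766 0.43325535 0.47790404]
```

View pics/cmp.png

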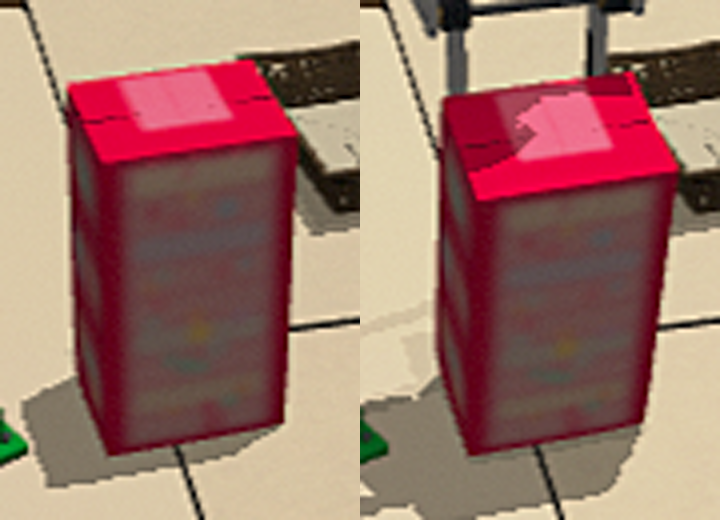

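The comparison shows the bottom edge has stayed put while the lid moved forward, so the carton is tilting about 10° without sliding. I'll keep pushing.

```bash
python3 - <<'E'
from h import *
yaw=np.radians(-88.5); d=np.array([np.cos(yaw),np.sin(yaw),0])
p0=np.array(telemetry.current_ee_pos()); p0[2]=.272
for s in (.03,.05,.07,.09):
    print(s,r.move_l(p0+d*s,vel=.05,guard=15)); st()
    vision.snapshot("top"); print([(np.round(x["at"],3).tolist(),round(x["score"],2)) for x in models.mark_of("carton_lid","top")])
    vision.snapshot("side"); L=[x["at"] for x in models.mark_of("carton_lid","side")]; print(np.round(L,3).tolist())
    if len(L) and L[0][2]<.2: break
im=vision.snapshot("side"); cv2.imwrite("pics/tipped.png",im[60:400,200:600,::-1])
E
```

```text
0.03 False
t 7.03 p [0.5049 0.2103 0.2719] F [-0.31  1.25  0.77]
[([0.514, 0.131, 0.277], 0.88)]
[[0.514, 0.129, 0.275]]
0.05 False
t 7.78 p [0.5056 0.1901 0.272 ] F [-0.3  -0.07  1.18]
[([0.517, 0.069, 0.265], 0.66)]
[[0.517, 0.038, 0.251]]
0.07 False
t 8.53 p [0.5061 0.1702 0.272 ] F [ 0.1   0.92 -0.15]
[([0.533, -0.123, 0.053], 0.63)]
[[0.529, -0.12, 0.058]]
```

View pics/tipped.png

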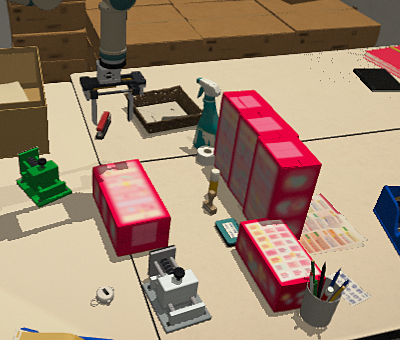

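The carton now lies on its broad face at about (130,208) in the crop, with the lid end facing the grey plate. Next I'll measure its pose and move in behind it.

```bash
python3 - <<'E'
from h import *
r.move_l([.505,.24,.272],vel=.2)
masks={}
for c in ("side","top"):
    vision.snapshot(c)
    print(c,[(np.round(x["at"],3).tolist(),round(x["score"],2)) for x in models.mark_of("carton",c)+models.mark_of("carton_lid",c)])
    ctr=project([[.52,.015,.08]],c)[0]
    for d in models.regions_of("carton",c)[:4]:
        v,u=np.nonzero(d["pixels"])
        if np.hypot(u.mean()-ctr[0],v.mean()-ctr[1])<20: masks.setdefault(c,d["pixels"])
for M in [{c:m} for c,m in masks.items()]+[masks]:
    v,f=fitbox(M,(.52,.015,-1.49),(.274,.148,.116)); print(list(M),v.round(4),np.degrees(v[2]).round(2),round(f,4))
for c in ("side","top"):
    print(c,[(np.round(x["at"],3).tolist(),round(x["score"],2)) for x in models.mark_of("stop",c)+models.mark_of("stop_face",c)])
st()
E
```

```text
side [([0.508, 0.149, 0.06], 0.56), ([0.528, -0.119, 0.055], 0.64)]
top [([0.514, 0.152, 0.059], 0.72), ([0.531, -0.122, 0.058], 0.7)]
['side'] [ 0.5173  0.0136 -1.5079] -86.4 0.0301
['top'] [ 0.5259  0.0082 -1.505 ] -86.23 0.0341
['side', 'top'] [ 0.52    0.0088 -1.499 ] -85.88 0.1272
side [([0.559, -0.263, 0.003], 0.97), ([0.28, 0.254, -0.001], 0.73), ([0.255, 0.303, 0.055], 0.93)]
top [([0.557, -0.258, 0.004], 0.63), ([0.552, -0.21, 0.056], 0.91)]
t 9.88 p [0.505  0.2398 0.272 ] F [-0.57  0.16 -0.77]
```

```bash
cat >> h.py <<'E'
YS=np.radians(-82.7); DS=np.array([np.cos(YS),np.sin(YS),0]); FACE=np.array([.551,-.208,0])
def along(s,z=.065): p=FACE-DS*s; p[2]=z; return p
def favg(n=12):
    F=[]
    for i in range(n): r.hold(.01); F.append(telemetry.current_wrist_force())
    return -np.mean(F,0)@DS
E
python3 - <<'E'
from h import *
q=[q for q in tool(YS) if inverse_kinematics(along(.41),q) is not None]
q=min(q,key=lambda q:abs(inverse_kinematics(along(.41),q)[5])); print(np.round(inverse_kinematics(along(.41),q),2))
r.move_to(along(.42,.2),q); r.move_l(along(.42),vel=.15)
f0=favg(40); print("f0",f0); np.save("f0.npy",f0); st()
print(r.move_l(along(.35),vel=.04,guard=2.5)); st(); print("F",favg()-f0)
s=.36
while s>.3301:
    hit=r.move_l(along(s),vel=.04,guard=10); print(round(s,3),hit,"F",round(favg()-f0,2)); s-=.01
    if hit: break
st()
masks={}
for c in ("side","top"):
    vision.snapshot(c); print(c,[(np.round(x["at"],3).tolist(),round(x["score"],2)) for x in models.mark_of("carton_lid",c)])
    ctr=project([[.525,-.01,.08]],c)[0]
    for d in models.regions_of("carton",c)[:4]:
        v,u=np.nonzero(d["pixels"])
        if np.hypot(u.mean()-ctr[0],v.mean()-ctr[1])<25: masks.setdefault(c,d["pixels"])
for c,m in masks.items():
    v,f=fitbox({c:m},(.525,-.01,-1.47),(.274,.148,.116)); print(c,v.round(4),np.degrees(v[2]).round(2),round(f,4))
E
```

```text
[ 0.25  0.37  1.83 -0.    0.95  0.12]
f0 -0.05834008306949915
t 11.68 p [0.4979 0.2086 0.0655] F [ 0.7  -0.14  0.29]
True
t 12.82 p [0.5031 0.1604 0.0646] F [ 0.49  0.4  -0.61]
F -0.13821861913901626
0.36 False F 0.21
0.35 False F 0.02
0.34 False F 0.26
t 14.48 p [0.508  0.1289 0.065 ] F [-0.   -0.17  0.38]
side [([0.55, -0.148, 0.056], 0.89)]
top [([0.553, -0.151, 0.054], 0.97)]
top [ 0.5384 -0.0356 -1.4642] -83.89 0.1891
```

```bash
python3 - <<'E'
from h import *
f0=float(np.load("f0.npy"))
print(r.move_l(along(.302),vel=.06,guard=10),favg()-f0)
s=.302; X=[];F=[]
while s>.262:
    s-=.0015
    hit=r.move_l(along(s),vel=.02,guard=8); f=favg(15)-f0
    x=-(np.array(telemetry.current_ee_pos())-FACE)@DS
    X.append(x);F.append(f); print(round(x*1e3,2),round(f,2),hit,flush=True)
    if f>4.5 or hit: break
st()
E
```

```text
False 0.057133017414287966
300.51 0.09 False
299.36 2.87 False
297.44 2.71 False
295.8 1.86 False
294.36 1.7 False
292.91 1.95 False
291.4 2.16 False
289.86 1.92 False
288.49 2.73 False
287.42 5.08 False
t 19.42 p [0.5145 0.0771 0.065 ] F [0.19 4.15 0.63]
```

```bash
python3 - <<'E'
from h import *
f0=float(np.load("f0.npy")); s=.287
while s>.2815:
    s-=.0006
    hit=r.move_l(along(s),vel=.01,guard=6); f=favg(20)-f0
    x=-(np.array(telemetry.current_ee_pos())-FACE)@DS
    print(round(s*1e3,1),round(x*1e3,2),round(f,2),hit,flush=True)
    if f>11.3 or hit: break
r.hold(.3); print(favg(30)-f0); st()
for c in ("side","top"):
    vision.snapshot(c); print(c,[(np.round(x["at"],3).tolist(),round(x["score"],2)) for x in models.mark_of("carton_lid",c)])
im=vision.snapshot("top"); cv2.imwrite("pics/pressed.png",cv2.resize(im[130:260,260:460],None,fx=4,fy=4,interpolation=cv2.INTER_CUBIC)[...,::-1])
E
```

```text
286.4 287.12 5.97 False
285.8 286.79 7.07 False
285.2 286.44 7.76 False
284.6 286.09 8.83 False
284.0 285.76 9.68 False
283.4 285.42 10.41 False
282.8 285.07 11.26 False
282.2 284.72 12.12 False
12.01335882153495
t 23.3 p [0.5149 0.0744 0.0651] F [ 0.06 11.56  1.27]
side [([0.558, -0.203, 0.054], 0.77)]
top [([0.559, -0.208, 0.055], 0.89)]
```

View pics/pressed.png

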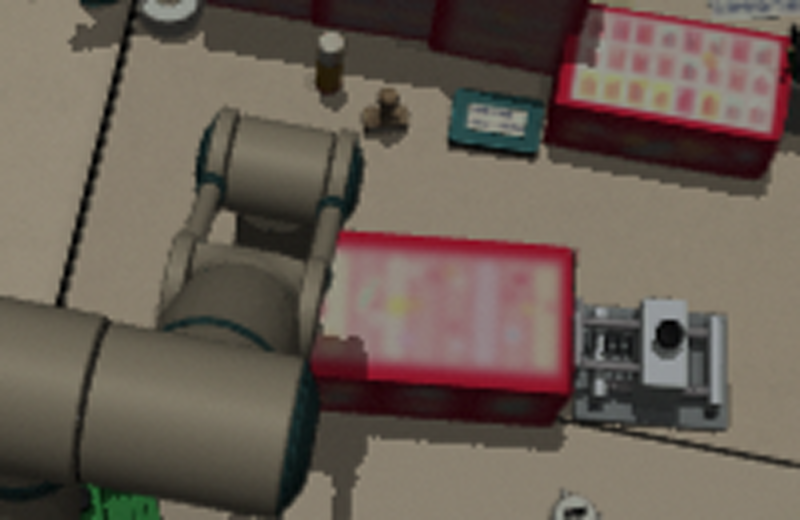

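The carton sits against the plate, lid edge at about x=575 in the crop, and the stop looks centred and square to it. The spring force is about 9.7 N (12 N at the hand less about 2.2 N drag), held for more than 0.33 s. Now I'll release slowly and check the result.

```bash
python3 - <<'E'
from h import *
r.move_l(along(.292),vel=.004); st(); r.move_l(along(.31),vel=.02); r.move_l(along(.40),vel=.15); r.move_l(along(.42,.3),vel=.2)
r.move_to([.25,.45,.35],telemetry.current_tool_rot()); st()
for c in ("side","top"):
    im=vision.snapshot(c); print(c,[(np.round(x["at"],3).tolist(),round(x["score"],2)) for x in models.mark_of("carton_lid",c)])
    cv2.imwrite(f"pics/end_{c}.png",im[...,::-1])
    ctr=project([[.535,-.07,.08]],c)[0]
    for d in models.regions_of("carton",c)[:4]:
        v,u=np.nonzero(d["pixels"])
        if np.hypot(u.mean()-ctr[0],v.mean()-ctr[1])<25:
            v,f=fitbox({c:d["pixels"]},(.535,-.07,-1.445),(.274,.148,.116)); print(c,v.round(4),np.degrees(v[2]).round(2),round(f,4))
a=cv2.imread("pics/end_top.png")[170:255,310:450]; b=cv2.imread("pics/end_side.png")[200:400,270:430]
o=np.zeros((600,800,3),np.uint8); a=cv2.resize(a,(400,243),interpolation=cv2.INTER_CUBIC); b=cv2.resize(b,(400,500),interpolation=cv2.INTER_CUBIC)
o[:243,:400]=a;o[:500,400:]=b; cv2.imwrite("pics/end.png",o)
E
```

```text
t 26.15 p [0.5139 0.0816 0.065 ] F [-0.11  0.12 -0.56]
t 30.6 p [0.2508 0.4495 0.3496] F [-0.05  0.32 -0.02]
side [([0.556, -0.2, 0.053], 0.89)]
side [ 0.5344 -0.0677 -1.4467] -82.89 0.1209
top [([0.557, -0.204, 0.057], 0.7)]
top [ 0.5438 -0.0735 -1.4403] -82.52 0.0284
```

View pics/end.png

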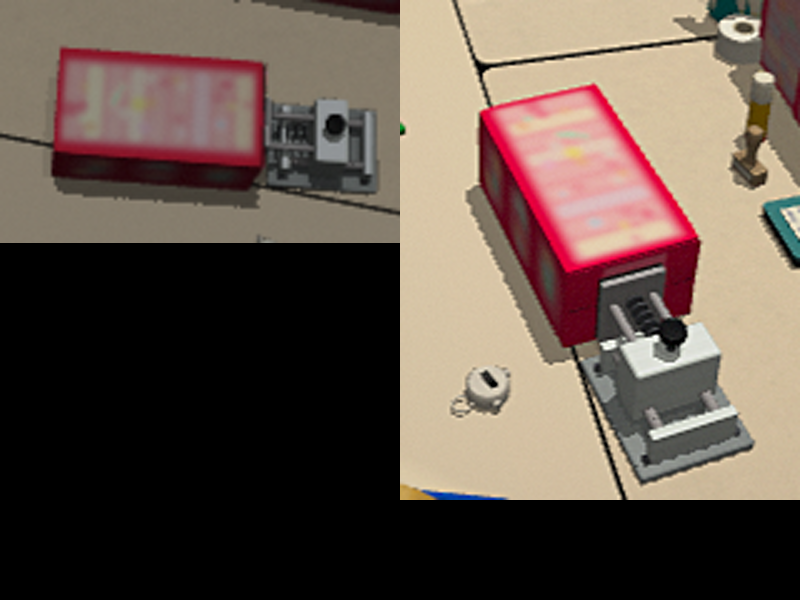

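The final view shows the carton flat, with its lid end against the plate and the plate wholly within that end (about x=600–665 in the side crop). Its yaw is about -82.7°, the same as the stop's.

```bash
python3 -c "
from plant import r
print(r.sign_off())"
```

```text
the job is handed in; nothing more can be done
None
```

I tipped the carton onto its broad face and pressed its lid end home at about 9.7 N on the spring. It was left lying square against the grey plate, nothing else was touched, and the job was handed in at about 31 s.

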